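Right the fallen water meter

ROBOT

A 6-joint arm with a two-finger parallel gripper is mounted at the origin on the work surface. World frame = base frame: x ahead of the robot, y to its left, z up, the work surface at z = 0. Lengths are in m, angles in rad, forces in N, time in s.
With the tool pointing down it reaches from about 0.3 to 0.775 m from the base axis. Payload 14.6 kg.
Tool frame: the origin (TCP) lies midway between the tips of the shut fingers; the grasp point (between the pads) lies 19 mm behind it (ctrl.grip_depth is the distance from the TCP to the grasp point, in m); z points along the fingers, x is the direction in which the jaws open and shut, and the axes are right-handed (so a half turn about z gives the same grasp; the last joint's range is limited). The gripper opens to 94 mm and grips with 3 to 60 N. Pads are 16 mm wide; open, the fingers measure 119 mm over their backs; the gripper's body (75 mm by 177 mm) begins 78 mm behind the grasp point.
Start: joints at [1.093, 0.3, 1.521, -0, 1.321, -0.067], TCP at [0.22, 0.504, 0.168] pointing down, gripper open.
Joint ranges: [-3.03, 3.03], [-0.79, 2.21], [0.23, 2.52], [-1.04, 4.18], [0, 3.07], [-2.55, 2.55]. Speed limits (rad/s): [2.22, 2.22, 2.57, 3.14, 3.14, 3.14].

INTERFACE

Orientations are given as [roll, pitch, yaw] about the fixed x, y, z axes, in that order (R = Rz(yaw) Ry(pitch) Rx(roll)).
In Python, from station import ctrl gives the robot as it stands.
- The arm moves only by the tool play_rows, never from a script. Its argument "steps" is a list that holds one entry, the list of rows, each a list of 7 numbers: the shift along the tool's x, y, z in cm, then the turn, a rotation vector about the tool's x, y, z in rad, then the opening, from 0 (shut) to 1 (fully open). In form: [[[x, y, z, ax, ay, az, hand], ...]]. A call has 1 to 20 rows; each row is the pose to reach, as a shift and turn from the pose measured when the call began, along the tool's axes at that moment; what a row does not reach only later rows make up. A row lasts 1/12 s, in which the tool goes at most 41.7 mm and 7.16 degrees, less where a joint would pass 70% of its speed; a pose out of reach is approached as far as the arm can. A call with a gripper value outside its range is refused whole. The fingers move at their own pace and stop on an object; "force" is the grip in N (left out, the last holds). Time passes only in rows, so rows that repeat a pose let the fingers close. It gives the time, the measured TCP pose, the force and the opening at its end, in the units of the state.
- ctrl.get_obs(): the state, without advancing time (a new reading comes with each control period).
- ctrl.camera(name): name is "scene" or "top"; returns a dict with "frame" (480x640x3 uint8, blue, green, red), "fovy" (degrees; the focal length in pixels is half the picture's height over the tangent of half this angle, whatever the lens; pixels are square), "cx", "cy" (the principal point, pixels), "world_to_cam" (4x4, takes a point from world to camera coordinates). Camera axes: x right, y up, looking along -z (the intrinsics and any distortion apply to the point x, -y, -z); pixel columns grow to the right and rows downward; lengths in m; the calibration is good to about 2 mm. A picture is of the moment at which its call begins. There is no depth.
- ctrl.hand_in(): hands the job in, once; it reports no verdict.
The state is a dict: "time_s": time; "qpos": joint angles; "joint_vel": joint speeds; "tau": joint torques, N m; "ee_pos": TCP position; "eef_rot": TCP orientation; "force": force on the tool from outside, world axes, zero at the start; "moment": the same for the moment, N m; "grip_width": finger opening in m.
Only numpy, scipy, OpenCV 4.12 (cv2) and the standard library are available. Lean on these libraries where they do the work, as an engineer would, in place of code of your own. Each camera call takes 0.05 s, during which the arm holds its last target. There are 200 camera calls.

TASK

One of the water meters on the bench has fallen on its side. Pick it up and set it down upright on its foot in the middle of the cork pad, without dropping it, and let go. Leave the two meters that are already standing where they are.

Things in the scene. Friction and masses are not known exactly. Their poses are not given: they have to be found in the camera images.
- meter_mid (a point): Centre of the fallen blue and brass water meter (100 mm tall, 0.4-0.6 kg), 30 mm above the bench; it cannot roll, its pipe stubs lie level. Own z: from foot to lid; y: along the stubs. In mm along z: square foot 60 x 60 at -50 to -40, body dia. 52 to 16, brass collar dia. 60 from 16 to 46, lid dia. 50 to 50. Stubs dia. 26 at z -18, reaching 60 out along y and -y.
- pad_top (a point): Centre of the upper face of a square cork pad, 140 x 140 mm and 6 mm thick, fixed on the bench; z up, sides along x and y.
- standing_a_mid (a point): Centre (half-way up, 50 mm above the bench) of a standing water meter of the same kind and axes, loose; a bystander beyond the work, to be left alone.
- standing_b_mid (a point): Centre of the second standing water meter, likewise a bystander to be left alone.
Not all that is in view belongs to the job. Of the things that look like the part that bears pad_top, the larger one is meant. Leave any orange look-alike of the part that bears standing_b_mid alone.

How it is judged:
By the outcome, as a careful person would: the job done as asked, in the order asked, and still so for the second after the job is handed in, with the robot touching nothing.
It also fails if it takes over 38 s, if anything falls off the work surface, if the arm or the gripper's body presses on something with over 40 N, if the wrist force passes 120 N, or if a joint passes its speed limit or range.

## Working session

There is one attempt and no reset: what is moved stays moved. The work goes in short steps, Python scripts to look and compute and a tool call to move; the robot and the scene stay as the last step left them, time stands still between calls to the robot, and variables do not carry over. Pictures are saved under pics/ and viewed, about 8 in all and at most 12, crops included, and the job is handed in when it is done.

Besides the shell and the picture viewer there is one more tool, called after ">>>" in YAML: its name, and indented under it one key for each argument. play_rows: Moves the arm, as the interface text tells. Its arguments: {"type":"object","properties":{"steps":{"type":"array"},"force":{"type":"number"}},"required":["steps"]}

```bash
ls; mkdir -p pics; python3 - <<'E'
from station import ctrl
import cv2,json
for n in("scene","top"):
    c=ctrl.camera(n); cv2.imwrite(f"pics/{n}0.png",c["frame"]); print({k:(v.tolist() if hasattr(v,'tolist') else v) for k,v in c.items() if k!="frame"})
print(ctrl.get_obs())
E
```

```text
pics
{'fovy': 53.405831348357815, 'cx': 330.91412168393754, 'cy': 235.03844567156435, 'world_to_cam': [[-0.869053232313221, 0.49448769367111034, -0.015112915462239153, 0.5344240578904891], [-0.38670216691358733, -0.6599346581255433, 0.6441643277216289, 0.20713197944971926], [0.30855779606141653, 0.5656572883049843, 0.7647378104142444, -1.036941171422191], [0.0, 0.0, 0.0, 1.0]]}
{'fovy': 42.29521757107333, 'cx': 315.29901350225134, 'cy': 243.86329033489085, 'world_to_cam': [[0.08611642150123024, -0.9962846547168736, 0.0009212619074181648, -0.021070860698428985], [0.973105304504769, 0.08431108918717671, 0.21437748618908758, -0.610416966373006], [-0.21365867240180755, -0.01756493711208682, 0.9767504515953629, -0.9100758084976985], [0.0, 0.0, 0.0, 1.0]]}
{'time_s': 0.1, 'qpos': array([ 1.09339930e+00,  3.00413692e-01,  1.52148794e+00,  4.85927961e-06,
        1.32072064e+00, -6.65979557e-02]), 'joint_vel': array([-1.28076538e-05, -7.64274054e-04, -3.00625308e-03, -1.83025528e-03,
        9.58788187e-04, -1.36573970e-03]), 'tau': array([-1.75028534e-03, -5.32655454e+01, -3.53275430e+01,  7.08151306e-02,
        2.35723250e-02, -3.96728069e-05]), 'ee_pos': array([0.21951571, 0.50400368, 0.16795724]), 'eef_rot': array([-3.14151944e+00,  1.02702148e-03,  1.15999609e+00]), 'force': array([-0.25978214, -0.20728611,  0.53700395]), 'moment': array([ 0.02001515, -0.03385522, -0.02164663]), 'grip_width': 0.09391965771940346}
```

View pics/scene0.png

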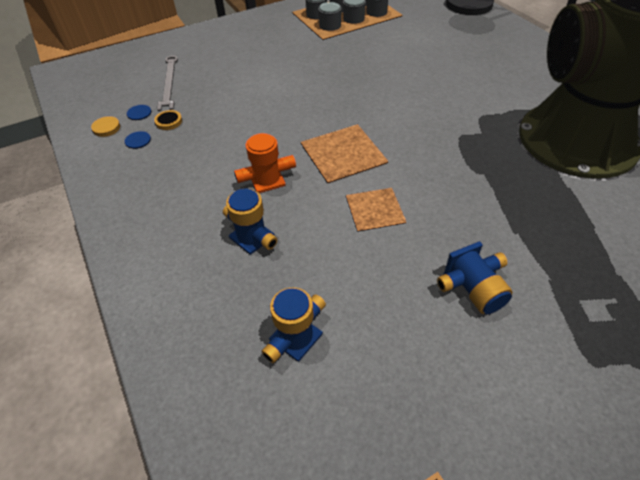

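View pics/top0.png

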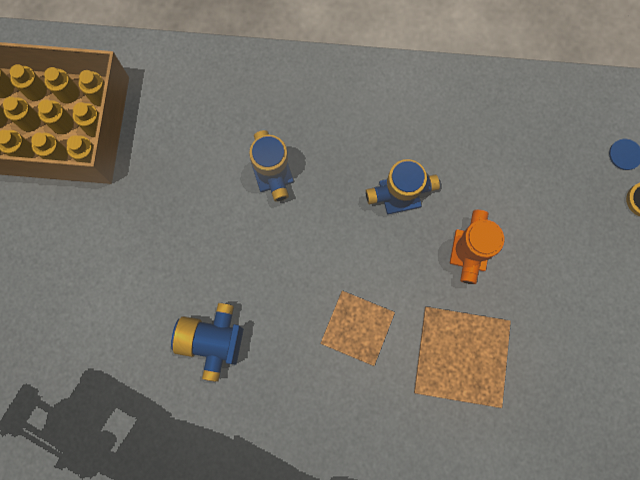

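Fallen meter: blue and brass, lying at top (207,340), scene (475,278). There are two cork pads: the larger at top (463,356), scene (344,152), and the smaller at top (358,328), scene (376,208). The task means the larger one. The bystanders are blue meters at top (268,160) and (405,185). The orange look-alike at top (480,245) also stays untouched. I'll fit poses by silhouette in both views and check the fit with an overlay crop.

```bash
cat > h.py <<'E'
import numpy as np,cv2
from scipy.optimize import minimize
from scipy.spatial.transform import Rotation as Ro
def proj(c,P):
    f=240/np.tan(np.radians(c["fovy"])/2); W=np.array(c["world_to_cam"]); q=np.asarray(P)@W[:3,:3].T+W[:3,3]
    return np.c_[c["cx"]+f*q[:,0]/-q[:,2], c["cy"]-f*q[:,1]/-q[:,2]]
def cyl(d,a,b,ax):
    t=np.linspace(0,2*np.pi,32,endpoint=False); r=d/2
    o=[np.c_[r*np.cos(t),r*np.sin(t),np.full(32,h)] for h in(a,b)]; o=np.vstack(o)
    return o if ax=='z' else np.c_[o[:,0],o[:,2],o[:,1]+-18]
box=np.array([[x,y,z] for x in(-30,30) for y in(-30,30) for z in(-50,-40)],float)
parts=[box,cyl(52,-40,16,'z'),cyl(60,16,46,'z'),cyl(50,46,50,'z'),cyl(26,-60,60,'y')]
S=4
def sil(c,pls):
    m=np.zeros((480*S,640*S),np.uint8)
    for p in pls: cv2.fillConvexPoly(m,cv2.convexHull(np.round((proj(c,p)+.5)*S).astype(np.int32)),255)
    return cv2.resize(m,(640,480),interpolation=cv2.INTER_AREA)/255.
def meterR(yaw,lying):
    # lying: own z along (cos yaw, sin yaw,0); else upright with yaw
    if lying:
        z=np.array([np.cos(yaw),np.sin(yaw),0]); x=np.array([0,0,1.]); return np.c_[x,np.cross(z,x),z]
    return Ro.from_euler('z',yaw).as_matrix()
def mpts(x,y,yaw,lying=True):
    return [p/1000@meterR(yaw,lying).T+[x,y,.03 if lying else .05] for p in parts]
def pad(x,y,yaw,s=.14):
    h=s/2;R=Ro.from_euler('z',yaw).as_matrix()
    return [np.array([[a*h,b*h,z] for a in(-1,1) for b in(-1,1) for z in(0,.006)])@R.T+[x,y,0]]
def ray(c,u,v,z):
    f=240/np.tan(np.radians(c["fovy"])/2); W=np.array(c["world_to_cam"]); o=-W[:3,:3].T@W[:3,3]
    d=W[:3,:3].T@np.array([(u-c["cx"])/f,-(v-c["cy"])/f,-1]); return (o+d*(z-o[2])/d[2])[:2]
def mask(c,kind,seed,rad):
    b,g,r=[c["frame"][:,:,i].astype(int) for i in range(3)]; hsv=cv2.cvtColor(c["frame"],cv2.COLOR_BGR2HSV)
    m=((hsv[:,:,1]>90)&(hsv[:,:,2]>25)).astype(np.uint8)
    m=cv2.morphologyEx(m,cv2.MORPH_CLOSE,np.ones((3,3),np.uint8))
    w=np.zeros_like(m); cv2.circle(w,seed,rad,1,-1); m=m*w
    n,l,s,_=cv2.connectedComponentsWithStats(m); return (l==1+np.argmax(s[1:,4])).astype(float)
def fit(cs,ms,fn,x0):
    cost=lambda p:sum(((sil(c,fn(*p))-m)**2).sum() for c,m in zip(cs,ms))
    for k in range(2):
        r=minimize(cost,x0,method='Nelder-Mead',options=dict(initial_simplex=np.array(x0)+np.vstack([np.zeros(3),np.diag([.012,.012,.15])/(1+2*k)]),xatol=1e-4,fatol=.5)); x0=r.x
    return r.x,r.fun,sum(m.sum() for m in ms)
E
cat > m.py <<'E'
from h import *; from station import ctrl
s,t=ctrl.camera("scene"),ctrl.camera("top")
im={"s":s["frame"].copy(),"t":t["frame"].copy()}
def go(nm,fn,ss,ts,rad,z,yaw0s):
    ms=[mask(s,0,ss,rad),mask(t,0,ts,rad)]
    x0=ray(t,*ts,z); best=min((fit([s,t],ms,fn,[*x0,y]) for y in yaw0s),key=lambda r:r[1])
    print(nm,best[0].round(4),round(best[1]),best[2], "single", fit([s],ms[:1],fn,best[0])[0].round(4),fit([t],ms[1:],fn,best[0])[0].round(4))
    for k,c in(("s",s),("t",t)):
        for p in fn(*best[0]): cv2.polylines(im[k],[cv2.convexHull(np.round(proj(c,p)).astype(np.int32))],True,(255,255,255),1)
go("fallen",mpts,(475,278),(207,340),60,.03,[1.2,1.6])
go("pad",pad,(344,152),(463,356),75,.006,[0,.1])
go("small",lambda x,y,w:pad(x,y,w,.1),(376,208),(358,328),50,.006,[0.3,-.3])
go("A",lambda x,y,w:mpts(x,y,w,False),(292,325),(268,165),48,.05,[-.3,.3,1.])
go("B",lambda x,y,w:mpts(x,y,w,False),(248,222),(405,187),40,.05,[1.2,1.7])
a=cv2.resize(im["t"][100:420,150:550],(800,640))[:600]
cv2.imwrite("pics/ov_t.png",a); cv2.imwrite("pics/ov_s.png",cv2.resize(im["s"][100:380,210:540],(707,600)))
E
python3 m.py
```

```text
fallen [0.4487 0.1901 1.4857] 482 6004.0 single [0.4484 0.1885 1.4912] [0.4491 0.1907 1.4863]
pad [ 0.4595 -0.2199 -0.0805] 171 10618.0 single [ 0.4587 -0.2221 -0.0774] [ 0.4597 -0.2199 -0.0804]
small [ 0.4902 -0.0499 -0.3045] 790 5139.0 single [ 0.4896 -0.0515 -0.3337] [ 0.4906 -0.0494 -0.3073]
A [ 0.7452  0.1183 -1.1726] 787 4603.0 single [ 0.7445  0.1171 -1.1582] [ 0.7466  0.1194 -1.1891]
B [ 0.7229 -0.1039  1.8429] 1771 4307.0 single [ 0.7225 -0.1048  3.4158] [ 0.723  -0.1035  1.8029]
```

View pics/ov_t.png

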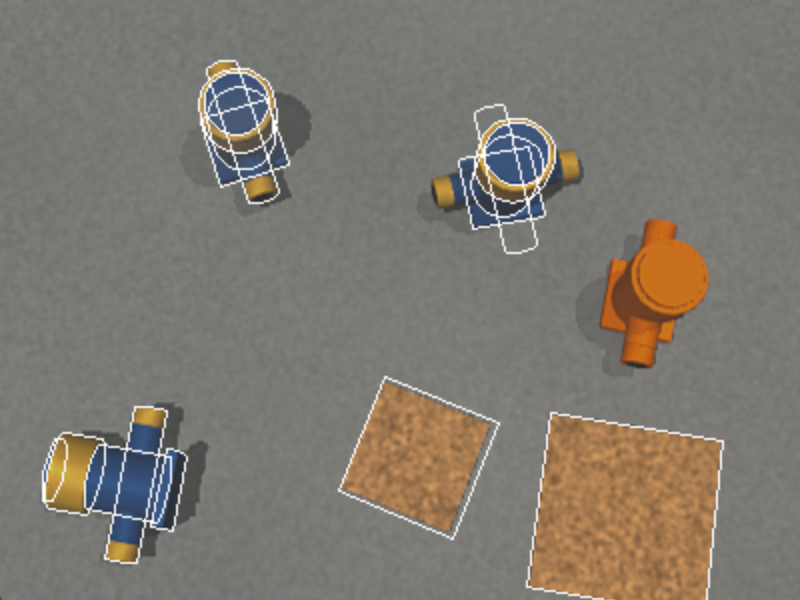

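View pics/ov_s.png

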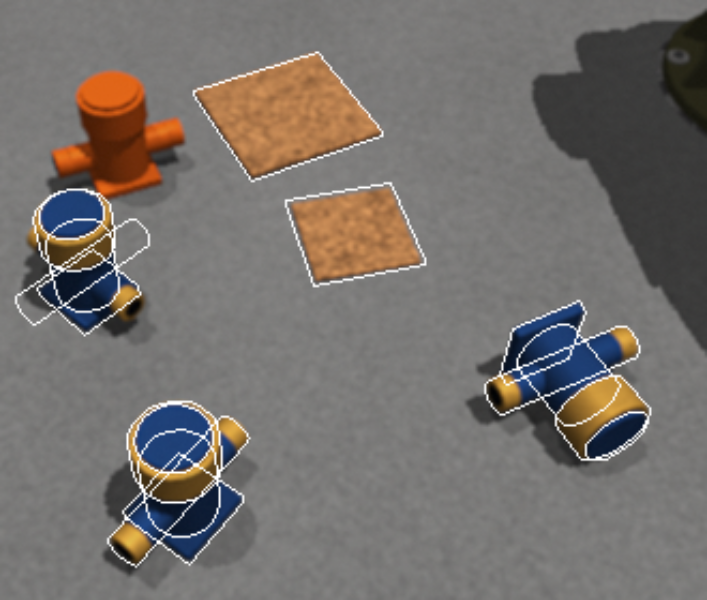

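Fits are within about 2 mm across both views. The large pad (463,356 top) and the fallen meter are confirmed. B's fitted yaw is off by 90°, but its position is fine.

Plan: grip the collar across the stub axis with the tool leaning 45° from the lid side, turn 90° about the stub axis, and set down with the tool leaning 45° on the robot side.

```bash
cat >> h.py <<'E'
def toolR(d_yaw,th):
    # tool x = meter y axis line (horizontal), z = down*cos + d*sin
    d=np.array([np.cos(d_yaw),np.sin(d_yaw),0]); z=np.array([0,0,-np.cos(th)])+d*np.sin(th)
    x=np.array([np.sin(d_yaw),-np.cos(d_yaw),0]); return np.c_[x,np.cross(z,x),z]
def rel(o,p,R):
    R0=Ro.from_euler('xyz',o["eef_rot"]).as_matrix()
    return ((R0.T@(np.array(p)-o["ee_pos"]))*100).round(2), Ro.from_matrix(R0.T@R).as_rotvec().round(4)
E
python3 - <<'E'
from h import *; from station import ctrl
o=ctrl.get_obs()
for a in(35,45):
    R=toolR(1.4857,-np.radians(a)); G=np.array([.4513,.221,.032]); print(a,rel(o,G+(.019-.12)*R[:,2],R), G+(.019-.12)*R[:,2],o["qpos"].round(3))
E
```

```text
35 (array([-11.21,  30.7 ,   5.35]), array([-0.5285, -0.3791,  1.2042])) [0.45622379 0.2787216  0.11473436] [ 1.093  0.3    1.521 -0.     1.321 -0.067]
45 (array([-9.93, 30.26,  6.48]), array([-0.6789, -0.487 ,  1.1772])) [0.45737006 0.29215936 0.10341778] [ 1.093  0.3    1.521 -0.     1.321 -0.067]
```

>>> play_rows:
  steps:
    - [[-2, 6, 1, -0.13, -0.1, 0.24, 1], [-4, 12, 2.5, -0.27, -0.2, 0.47, 1], [-6, 18, 4, -0.41, -0.29, 0.71, 1], [-8, 24, 5, -0.54, -0.39, 0.94, 1], [-9.93, 30.26, 6.48, -0.679, -0.487, 1.177, 1], [-9.93, 30.26, 6.48, -0.679, -0.487, 1.177, 1], [-9.93, 30.26, 6.48, -0.679, -0.487, 1.177, 1], [-9.93, 30.26, 6.48, -0.679, -0.487, 1.177, 1], [-9.93, 30.26, 6.48, -0.679, -0.487, 1.177, 1], [-9.93, 30.26, 6.48, -0.679, -0.487, 1.177, 1], [-9.93, 30.26, 6.48, -0.679, -0.487, 1.177, 1], [-9.93, 30.26, 6.48, -0.679, -0.487, 1.177, 1], [-9.93, 30.26, 6.48, -0.679, -0.487, 1.177, 1], [-9.93, 30.26, 6.48, -0.679, -0.487, 1.177, 1], [-9.93, 30.26, 6.48, -0.679, -0.487, 1.177, 1], [-9.93, 30.26, 6.48, -0.679, -0.487, 1.177, 1], [-9.93, 30.26, 6.48, -0.679, -0.487, 1.177, 1], [-9.93, 30.26, 6.48, -0.679, -0.487, 1.177, 1]]

```text
time_s: 1.7
ee_pos: [0.4573, 0.2922, 0.1039]
eef_rot: [2.357, -0.0, -0.084]
force: [-0.2, 0.5, 0.3]
grip_width: 0.0939
```

```bash
cat > st.py <<'E'
from h import *; from station import ctrl
import sys
o=ctrl.get_obs(); print(round(o["time_s"],2),o["qpos"].round(3),o["ee_pos"].round(4),o["force"].round(1),o["moment"].round(2),round(o["grip_width"],4))
R0=Ro.from_euler('xyz',o["eef_rot"]).as_matrix(); print(R0.round(3).tolist())
E
cat > pick.py <<'E'
from st import *
R=toolR(1.4857,-np.pi/4); G=np.array([.4513,.221,.032]); print(rel(o,G+.019*R[:,2],R))
c=ctrl.camera("scene"); cv2.imwrite("pics/pre.png",c["frame"])
E
python3 pick.py
```

```text
1.7 [ 0.766  0.77   1.182 -0.499  1.803  0.891] [0.4573 0.2922 0.1039] [-0.2  0.5  0.3] [0.24 0.05 0.  ] 0.0939
[[0.996, -0.06, -0.059], [-0.084, -0.705, -0.704], [0.0, 0.707, -0.708]]
(array([-0.  , -0.03, 12.03]), array([-0.0008, -0.0007,  0.0004]))
```

View pics/pre.png

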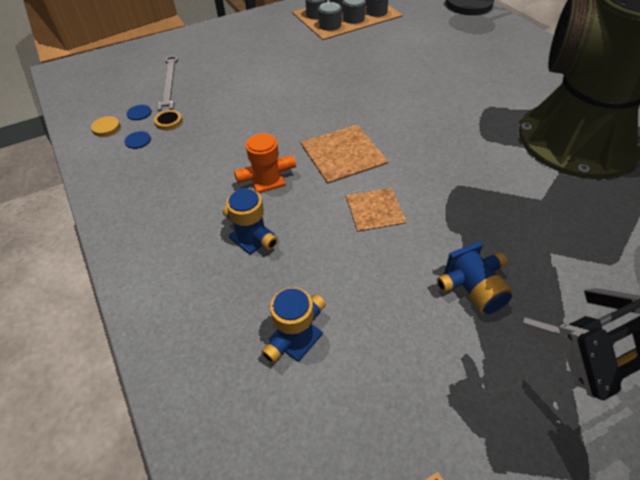

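The gripper hangs at scene (600,340), its fingers pointing at the collar at (490,290), with the way clear. I'll advance 12 cm along the tool and close.

>>> play_rows:
  steps:
    - [[0, 0, 2.5, 0, 0, 0, 1], [0, 0, 5, 0, 0, 0, 1], [0, 0, 7, 0, 0, 0, 1], [0, 0, 9, 0, 0, 0, 1], [0, 0, 10.5, 0, 0, 0, 1], [0, 0, 11.5, 0, 0, 0, 1], [0, 0, 12, 0, 0, 0, 1], [0, 0, 12, 0, 0, 0, 1], [0, 0, 12, 0, 0, 0, 1]]
  force: 20

```text
time_s: 2.5
ee_pos: [0.4505, 0.2082, 0.0194]
eef_rot: [2.357, -0.001, -0.084]
force: [-0.4, -0.0, -0.9]
grip_width: 0.0943
```

>>> play_rows:
  steps:
    - [[0, 0, 0, 0, 0, 0, 0.55], [0, 0, 0, 0, 0, 0, 0.55], [0, 0, 0, 0, 0, 0, 0.55], [0, 0, 0, 0, 0, 0, 0.55], [0, 0, 0, 0, 0, 0, 0.55], [0, 0, 0, 0, 0, 0, 0.55]]
  force: 45

```text
time_s: 3.0
ee_pos: [0.4505, 0.2082, 0.0194]
eef_rot: [2.357, -0.001, -0.084]
force: [-0.4, 0.6, 0.0]
grip_width: 0.0574
```

```bash
python3 st.py
```

```text
3.0 [ 0.678  0.755  1.435 -0.536  1.557  0.942] [0.4505 0.2082 0.0194] [-0.4  0.6  0. ] [ 0.26 -0.03 -0.02] 0.0574
[[0.996, -0.06, -0.059], [-0.084, -0.705, -0.704], [0.001, 0.706, -0.708]]
```

>>> play_rows:
  steps:
    - [[0, 0, 0, 0, 0, 0, 0.3], [0, 0, 0, 0, 0, 0, 0.3], [0, 0, 0, 0, 0, 0, 0.3], [0, 0, 0, 0, 0, 0, 0.3]]
  force: 60

```text
time_s: 3.33
ee_pos: [0.4515, 0.2096, 0.0213]
eef_rot: [2.36, -0.004, -0.083]
force: [-0.3, 10.4, 15.5]
grip_width: 0.0312
```

```bash
python3 st.py; python3 - <<'E'
from h import *; from station import ctrl
o=ctrl.get_obs(); print(rel(o,o["ee_pos"]+[0,0,.12],Ro.from_euler('xyz',o["eef_rot"]).as_matrix()))
E
```

```text
3.33 [ 0.68   0.753  1.432 -0.537  1.558  0.942] [0.4515 0.2096 0.0213] [-0.3 10.4 15.5] [-0.41  0.31 -0.15] 0.0312
[[0.997, -0.062, -0.056], [-0.083, -0.707, -0.703], [0.004, 0.705, -0.709]]
(array([ 0.05,  8.46, -8.51]), array([0., 0., 0.]))
```

The width of 31 mm is too small: the fingers have not caught the collar. I'll look before moving.

```bash
python3 - <<'E'
from station import ctrl
import cv2,numpy as np
s=ctrl.camera("scene")["frame"][210:340,400:600]; t=ctrl.camera("top")["frame"][270:410,120:280]
cv2.imwrite("pics/slip.png",np.hstack([cv2.resize(s,(400,260)),cv2.resize(t,(297,260))]))
E
```

```text
(no output)
```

View pics/slip.png

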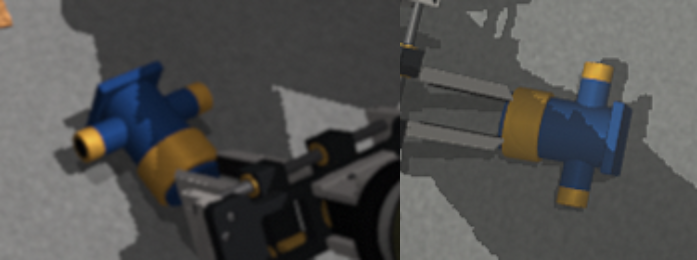

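The fingers have slipped off the lid end of the collar. I'll open, back out and measure again.

>>> play_rows:
  steps:
    - [[0, 0, -0.5, 0, 0, 0, 0.6], [0, 0, -1, 0, 0, 0, 1], [0, 0, -1.5, 0, 0, 0, 1], [0, 0, -3, 0, 0, 0, 1], [0, 0, -6, 0, 0, 0, 1], [0, 0, -9, 0, 0, 0, 1], [0, 0, -12, 0, 0, 0, 1], [0, 0, -12, 0, 0, 0, 1], [0, 0, -12, 0, 0, 0, 1]]
  force: 20

```text
time_s: 4.18
ee_pos: [0.4583, 0.2948, 0.1067]
eef_rot: [2.361, -0.005, -0.082]
force: [-0.1, -1.3, -1.5]
grip_width: 0.085
```

```bash
cat > m2.py <<'E'
from st import *
s,t=ctrl.camera("scene"),ctrl.camera("top")
cv2.imwrite("pics/m2s.png",s["frame"])
ts=tuple(int(v) for v in sys.argv[1:3]); ss=tuple(int(v) for v in sys.argv[3:5])
ms=[mask(s,0,ss,58),mask(t,0,ts,60)]
for cs,m in(([s,t],ms),([s],ms[:1]),([t],ms[1:])): print(fit(cs,m,mpts,[*ray(t,*ts,.03),1.4857]))
x=fit([s,t],ms,mpts,[*ray(t,*ts,.03),1.4857])[0]; out=[]
for c,(u,v) in((s,ss),(t,ts)):
    im=c["frame"].copy()
    for p in mpts(*x): cv2.polylines(im,[cv2.convexHull(np.round(proj(c,p)).astype(np.int32))],True,(255,255,255),1)
    # where the TCP and grasp point should appear
    for P,col in((o["ee_pos"],(0,0,255)),(o["ee_pos"]-.019*R0[:,2],(0,255,0))):
        cv2.circle(im,tuple(np.round(proj(c,[P])[0]).astype(int)),2,col,-1)
    out.append(cv2.resize(im[v-100:v+100,max(u-130,0):max(u-130,0)+260],(400,308)))
cv2.imwrite(f"pics/m2_{o['time_s']:.2f}.png",np.hstack(out))
E
python3 m2.py 207 340 475 278; ls pics
```

```text
4.18 [ 0.769  0.768  1.176 -0.5    1.805  0.891] [0.4583 0.2948 0.1067] [-0.1 -1.3 -1.5] [0.29 0.01 0.02] 0.085
[[0.997, -0.062, -0.054], [-0.082, -0.708, -0.702], [0.005, 0.704, -0.71]]
(array([0.44827175, 0.18642593, 1.49351257]), np.float64(443.0263437139562), np.float64(6040.0))
(array([0.44779374, 0.18518548, 1.49197511]), np.float64(118.30194540561324), np.float64(3106.0))
(array([0.44845315, 0.18722967, 1.49016193]), np.float64(255.16179930795846), np.float64(2934.0))
m2_4.18.png
m2s.png
ov_s.png
ov_t.png
pre.png
scene0.png
slip.png
top0.png
```

View pics/m2_4.18.png

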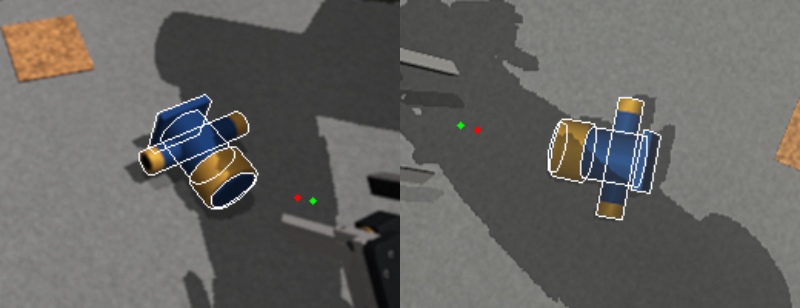

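The meter moved only about 4 mm along -y. The visible fingertips seem to sit behind the projected TCP, so I'll triangulate the tip.

```bash
python3 - <<'E'
from st import *
s,t=ctrl.camera("scene"),ctrl.camera("top")
def M(c):
    f=240/np.tan(np.radians(c["fovy"])/2); W=np.diag([1,-1,-1])@np.array(c["world_to_cam"])[:3]
    return np.array([[f,0,c["cx"]],[0,f,c["cy"]],[0,0,1]])@W
X=cv2.triangulatePoints(M(s),M(t),np.array([529.,319]),np.array([114.,287]))[:,0]; X=X[:3]/X[3]
print(X,"in tool frame mm",(R0.T@(X-o["ee_pos"])*1000).round(1),"reproj",proj(s,[X]),proj(t,[X]))
a=cv2.resize(s["frame"][250:400,490:640],(400,400),interpolation=cv2.INTER_CUBIC); b=cv2.resize(t["frame"][250:400,0:150],(400,400),interpolation=cv2.INTER_CUBIC)
for im,c,u0,v0 in((a,s,490,250),(b,t,0,250)):
    for x in(-46,46):
        for z,col in((0,(0,0,255)),(-19,(0,255,0)),(-40,(255,255,0))):
            p=proj(c,[o["ee_pos"]+R0@np.array([x,0,z])/1000])[0]; cv2.circle(im,(int((p[0]-u0)*8/3),int((p[1]-v0)*8/3)),3,col,-1)
im=np.hstack([a,b]); cv2.imwrite("pics/tips.png",cv2.convertScaleAbs(im,alpha=1.5,beta=20))
E
```

```text
4.28 [ 0.768  0.769  1.179 -0.5    1.804  0.891] [0.4578 0.2932 0.1054] [-0.6 -0.1 -0.1] [ 0.25  0.05 -0.01] 0.0922
[[0.997, -0.061, -0.057], [-0.083, -0.706, -0.703], [0.003, 0.706, -0.709]]
[0.50583253 0.31236265 0.13908178] in tool frame mm [ 46.4   7.3 -40.1] reproj [[528.19889793 318.85880201]] [[113.61949937 287.21835382]]
```

View pics/tips.png

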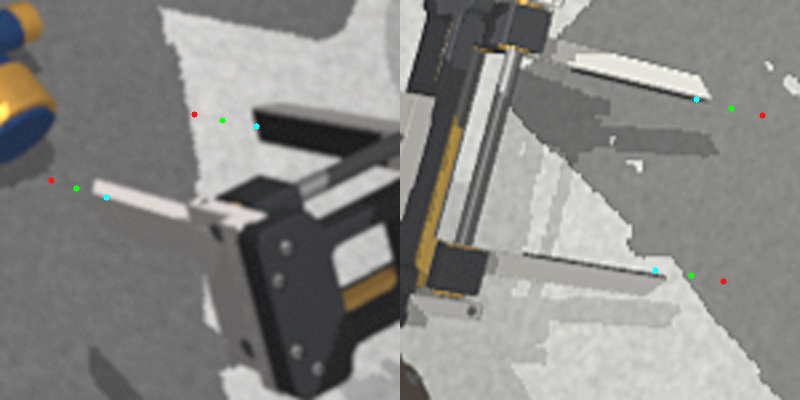

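Both views put the fingertips about 37 mm behind the reported TCP along the tool axis. Sideways they match. I'll check `ctrl.grip_depth` and measure the tip offset more carefully.

```bash
python3 - <<'E'
from st import *
print(ctrl.grip_depth,[a for a in dir(ctrl) if not a.startswith('_')])
s,t=ctrl.camera("scene"),ctrl.camera("top")
def M(c):
    f=240/np.tan(np.radians(c["fovy"])/2); W=np.diag([1,-1,-1])@np.array(c["world_to_cam"])[:3]
    return np.array([[f,0,c["cx"]],[0,f,c["cy"]],[0,0,1]])@W
k=3/8
def tri(n,a,b):
    X=cv2.triangulatePoints(M(s),M(t),np.array([490+a[0]*k,250+a[1]*k]),np.array([b[0]*k,250+b[1]*k]))[:,0]; X=X[:3]/X[3]
    print(n,X.round(4),(R0.T@(X-o["ee_pos"])*1000).round(1),np.abs(proj(s,[X])[0]-[490+a[0]*k,250+a[1]*k]).max().round(2))
tri("far finger upper tip corner",(94,182),(299,75))   # x+ finger
tri("far finger lower tip corner",(96,190),(310,99))
tri("near finger top tip corner",(256,107),(256,268))
E
```

```text
4.38 [ 0.767  0.768  1.179 -0.5    1.804  0.891] [0.4579 0.293  0.1055] [-0.   0.3 -0.5] [0.24 0.04 0.03] 0.0935
[[0.996, -0.061, -0.057], [-0.084, -0.706, -0.703], [0.003, 0.706, -0.708]]
0.0188 ['MotionError', 'camera', 'get_obs', 'grip_depth', 'hand_in']
far finger upper tip corner [0.5169 0.3128 0.151 ] [ 57.2  14.5 -49.6] 0.54
far finger lower tip corner [0.5068 0.3112 0.1325] [ 47.3   3.2 -34.8] 0.6
near finger top tip corner [0.4153 0.3205 0.1456] [-44.7  11.5 -45.4] 0.32
```

The offset is purely along tool z, about -37 mm, and the carriage is shifted by the same amount. So the true TCP is the reported TCP minus 37 mm along tool z. I'll redo the approach with that correction.

```bash
python3 - <<'E'
from st import *
R=toolR(1.4935,-np.pi/4); G=np.array([.4507,.2173,.031]); print(rel(o,G+.056*R[:,2],R), G+.056*R[:,2])
E
```

```text
4.48 [ 0.767  0.768  1.179 -0.5    1.805  0.891] [0.4581 0.2932 0.1058] [-0.   0.4 -0.3] [ 0.34 -0.   -0.01] 0.0937
[[0.996, -0.062, -0.057], [-0.084, -0.706, -0.703], [0.003, 0.705, -0.709]]
(array([-0.11,  0.14, 16.28]), array([-0.0026,  0.0023, -0.0069])) [ 0.44764227  0.17782025 -0.00859798]
```

>>> play_rows:
  steps:
    - [[0, 0, 3, 0, 0, 0, 1], [-0.05, 0.1, 6, 0, 0, -0.007, 1], [-0.1, 0.14, 8.5, 0, 0, -0.007, 1], [-0.1, 0.14, 10.5, 0, 0, -0.007, 1], [-0.1, 0.14, 12, 0, 0, -0.007, 1], [-0.1, 0.14, 13, 0, 0, -0.007, 1], [-0.1, 0.14, 13.5, 0, 0, -0.007, 1], [-0.1, 0.14, 14, 0, 0, -0.007, 1]]
  force: 20

```text
time_s: 5.15
ee_pos: [0.4492, 0.1937, 0.0075]
eef_rot: [2.359, 0.002, -0.079]
force: [0.7, 1.1, -0.2]
grip_width: 0.0939
```

>>> play_rows:
  steps:
    - [[0, 0, 0.6, 0, 0, 0, 1], [0, 0, 1.2, 0, 0, 0, 1], [0, 0, 1.8, 0, 0, 0, 1], [0, 0, 2.2, 0, 0, 0, 1], [0, 0, 2.2, 0, 0, 0, 1]]

```text
time_s: 5.57
ee_pos: [0.4476, 0.1777, -0.0086]
eef_rot: [2.358, 0.002, -0.079]
force: [0.6, -0.2, 0.5]
grip_width: 0.0941
```

```bash
python3 - <<'E'
from st import *
R=toolR(1.4935,-np.pi/4); G=np.array([.4507,.2173,.031]); print(rel(o,G+.056*R[:,2],R))
s,t=ctrl.camera("scene"),ctrl.camera("top")
a=cv2.resize(s["frame"][210:340,420:580],(400,325)); b=cv2.resize(t["frame"][270:400,130:290],(400,325))
cv2.imwrite("pics/in2.png",cv2.convertScaleAbs(np.hstack([a,b]),alpha=1.5,beta=20))
E
```

```text
5.57 [ 0.643  0.76   1.509 -0.56   1.473  0.954] [ 0.4476  0.1777 -0.0086] [ 0.6 -0.2  0.5] [0.27 0.05 0.01] 0.0941
[[0.997, -0.055, -0.057], [-0.079, -0.706, -0.703], [-0.002, 0.706, -0.709]]
(array([-0.  , -0.01, -0.01]), array([-0.0021,  0.003 ,  0.0001]))
```

View pics/in2.png

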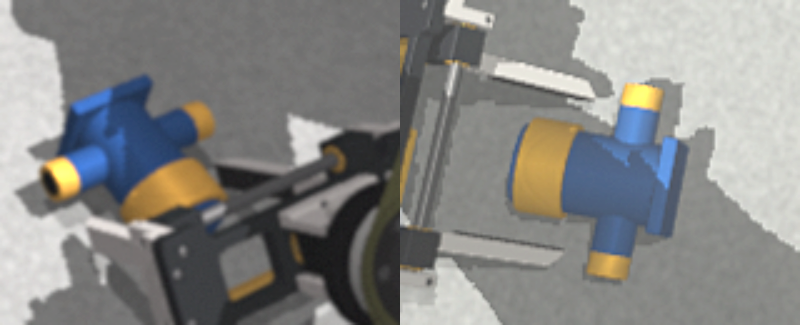

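The fingers now straddle the collar on both sides, and there is no contact force. I'll close.

>>> play_rows:
  steps:
    - [[0, 0, 0, 0, 0, 0, 0.5], [0, 0, 0, 0, 0, 0, 0.5], [0, 0, 0, 0, 0, 0, 0.5], [0, 0, 0, 0, 0, 0, 0.5], [0, 0, 0, 0, 0, 0, 0.5], [0, 0, 0, 0, 0, 0, 0.5], [0, 0, 0, 0, 0, 0, 0.4], [0, 0, 0, 0, 0, 0, 0.4]]
  force: 40

```text
time_s: 6.33
ee_pos: [0.4481, 0.1784, -0.008]
eef_rot: [2.359, 0.001, -0.079]
force: [0.3, 1.1, 0.5]
grip_width: 0.0597
```

```bash
python3 - <<'E'
from st import *
print(rel(o,o["ee_pos"]+[0,0,.12],R0))
E
```

```text
6.33 [ 0.643  0.76   1.508 -0.56   1.473  0.953] [ 0.4481  0.1784 -0.008 ] [0.3 1.1 0.5] [ 0.29 -0.03  0.13] 0.0597
[[0.997, -0.055, -0.057], [-0.079, -0.707, -0.703], [-0.001, 0.705, -0.709]]
(array([-0.01,  8.46, -8.51]), array([0., 0., 0.]))
```

Width 59.7 mm, which is the collar diameter. I'll lift 12 cm at 60 N.

>>> play_rows:
  steps:
    - [[0, 0, 0, 0, 0, 0, 0.4], [0, 0, 0, 0, 0, 0, 0.4], [0, 0.5, -0.5, 0, 0, 0, 0.4], [0, 1.5, -1.5, 0, 0, 0, 0.4], [0, 3, -3, 0, 0, 0, 0.4], [0, 4.5, -4.5, 0, 0, 0, 0.4], [0, 6, -6, 0, 0, 0, 0.4], [0, 7.5, -7.5, 0, 0, 0, 0.4], [0, 8.5, -8.5, 0, 0, 0, 0.4], [0, 8.5, -8.5, 0, 0, 0, 0.4]]
  force: 60

```text
time_s: 7.17
ee_pos: [0.4491, 0.1787, 0.1153]
eef_rot: [2.362, -0.003, -0.079]
force: [0.8, 0.1, -4.9]
grip_width: 0.0589
```

```bash
python3 - <<'E'
from st import *
print(np.linalg.norm(o["ee_pos"][:2]))
# place: d_yaw chosen, tilt +45, above pad
for dy in (-.5,-.2,0):
  R=toolR(dy,np.pi/4); G=np.array([.4595,-.22,.087+.10]); P=G+.056*R[:,2]; print(dy,rel(o,P,R),P)
c=ctrl.camera("scene")["frame"]; t=ctrl.camera("top")["frame"]; cv2.imwrite("pics/lift.png",np.hstack([cv2.resize(c[150:350,400:600],(400,400)),cv2.resize(t[250:450,100:300],(400,400))]))
E
```

```text
7.17 [ 0.643  0.576  1.475 -0.559  1.653  0.841] [0.4491 0.1787 0.1153] [ 0.8  0.1 -4.9] [ 1.12 -0.03  0.02] 0.0589
[[0.997, -0.058, -0.054], [-0.079, -0.709, -0.701], [0.003, 0.703, -0.712]]
0.4833391031374391
-0.5 (array([ 7.81, 31.61, 26.74]), array([0.9739, 0.0049, 2.1365])) [ 0.4942505  -0.23898428  0.14740202]
-0.2 (array([ 8.13, 30.8 , 25.94]), array([1.1432, 0.0037, 1.8335])) [ 0.49830866 -0.2278669   0.14740202]
0 (array([ 8.14, 30.24, 25.39]), array([1.239 , 0.0029, 1.6258])) [ 0.49909798 -0.22        0.14740202]
```

View pics/lift.png

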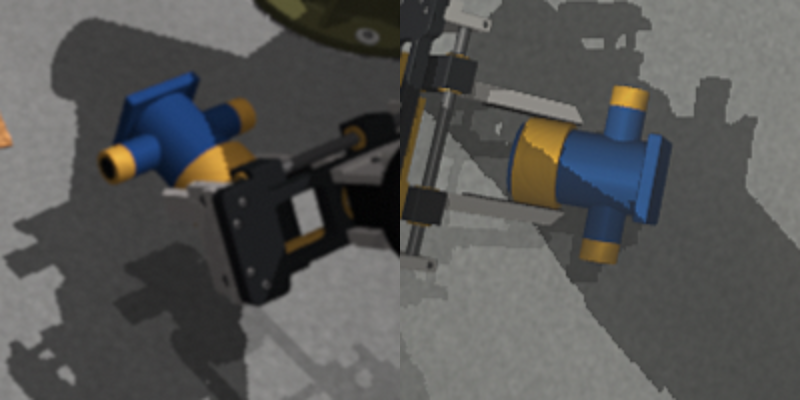

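The meter is held level and lifted, weight about 5 N. For placing, I'll turn +90° about tool x (stub axis). That mirrors the pick pose, leaves the gripper leaning in from the -y side, and aligns the meter with the pad edges.

```bash
python3 - <<'E'
from st import *
R=toolR(1.4935,np.pi/4); G=np.array([.4595,-.22,.20]); P=G+.056*R[:,2]; print(rel(o,P,R),P)
t=ctrl.camera("top"); print("orange", ray(t,472,250,.01), ray(t,485,238,.1))
E
```

```text
7.27 [ 0.643  0.58   1.478 -0.559  1.651  0.842] [0.448  0.1781 0.1121] [ 0.1 -1.  -5.8] [ 1.13 -0.04 -0.02] 0.0592
[[0.997, -0.055, -0.056], [-0.079, -0.707, -0.702], [-0.001, 0.705, -0.71]]
(array([ 4.27, 28.69, 21.67]), array([ 1.5673e+00,  1.3000e-03, -1.9000e-03])) [ 0.46255773 -0.18052025  0.16040202]
orange [ 0.63434118 -0.22788695] [ 0.63395231 -0.22539326]
```

>>> play_rows:
  steps:
    - [[0.1, 0.9, 0.6, 0.05, 0, 0, 0.4], [0.4, 2.7, 2, 0.15, 0, 0, 0.4], [0.7, 4.5, 3.4, 0.25, 0, 0, 0.4], [1, 6.3, 4.7, 0.35, 0, 0, 0.4], [1.2, 8.2, 6.2, 0.45, 0, 0, 0.4], [1.5, 10, 7.6, 0.55, 0, 0, 0.4], [1.8, 11.8, 8.9, 0.65, 0, 0, 0.4], [2.1, 13.6, 10.3, 0.75, 0, 0, 0.4], [2.4, 15.5, 11.7, 0.85, 0, 0, 0.4], [2.6, 17.3, 13.1, 0.95, 0, 0, 0.4], [2.9, 19.1, 14.5, 1.05, 0, 0, 0.4], [3.2, 21, 15.9, 1.15, 0, 0, 0.4], [3.5, 22.9, 17.3, 1.25, 0, 0, 0.4], [3.7, 24.7, 18.7, 1.35, 0, 0, 0.4], [4, 26.5, 20, 1.45, 0, 0, 0.4], [4.2, 27.9, 21.1, 1.53, 0, 0, 0.4], [4.3, 28.7, 21.7, 1.567, 0, 0, 0.4], [4.3, 28.7, 21.7, 1.567, 0, 0, 0.4], [4.3, 28.7, 21.7, 1.567, 0, 0, 0.4], [4.3, 28.7, 21.7, 1.567, 0, 0, 0.4]]

```text
time_s: 8.98
ee_pos: [0.4624, -0.1802, 0.1592]
eef_rot: [-2.358, 0.004, -0.078]
force: [-0.4, 0.5, -5.1]
grip_width: 0.059
```

```bash
cat > held.py <<'E'
from st import *
R=toolR(1.4935,np.pi/4); print(rel(o,o["ee_pos"],R))
s,t=ctrl.camera("scene"),ctrl.camera("top"); G=o["ee_pos"]-.056*R0[:,2]
yaw=1.4935-np.pi/2; out=[]
Rm=meterR(yaw,False); pts=[p/1000@Rm.T+G-[0,0,.031] for p in parts]; print("G",G.round(4))
for c in(s,t):
    im=c["frame"].copy(); u=proj(c,[G])[0].astype(int)
    for p in pts: cv2.polylines(im,[cv2.convexHull(np.round(proj(c,p)).astype(np.int32))],True,(255,255,255),1)
    x0=min(max(u[0]-100,0),440); y0=min(max(u[1]-90,0),280); out.append(cv2.resize(im[y0:y0+200,x0:x0+200],(400,400)))
cv2.imwrite(f"pics/held{o['time_s']:.2f}.png",cv2.convertScaleAbs(np.hstack(out),alpha=1.3,beta=15)); print(f"held{o['time_s']:.2f}")
E
python3 held.py; cp pics/held*.png pics/held.png
```

```text
8.98 [-0.788  0.497  1.486  0.569  1.711 -0.791] [ 0.4624 -0.1802  0.1592] [-0.4  0.5 -5.1] [-0.99  0.07  0.04] 0.059
[[0.997, -0.058, 0.053], [-0.078, -0.706, 0.704], [-0.004, -0.706, -0.708]]
(array([0., 0., 0.]), array([ 0.0018,  0.0019, -0.0035]))
G [ 0.4594 -0.2196  0.1989]
held8.98
```

View pics/held.png

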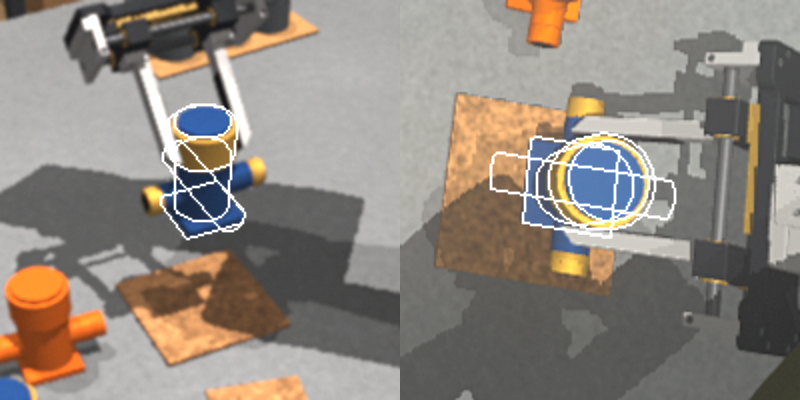

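The meter hangs upright over the pad. The predicted foot outline coincides with the foot in both views, scene (205,220) and top (565,185); only the drawn stub direction was 90° off. I'll lower it, first by 10 cm.

>>> play_rows:
  steps:
    - [[0, 0.7, 0.7, 0, 0, 0, 0.4], [0, 1.9, 1.9, 0, 0, 0, 0.4], [0, 3.3, 3.3, 0, 0, 0, 0.4], [0, 4.7, 4.7, 0, 0, 0, 0.4], [0, 5.8, 5.8, 0, 0, 0, 0.4], [0, 6.6, 6.6, 0, 0, 0, 0.4], [0, 7.07, 7.07, 0, 0, 0, 0.4], [0, 7.07, 7.07, 0, 0, 0, 0.4], [0, 7.07, 7.07, 0, 0, 0, 0.4]]

```text
time_s: 9.83
ee_pos: [0.4626, -0.1803, 0.0604]
eef_rot: [-2.359, 0.002, -0.078]
force: [-0.3, 0.1, -4.7]
grip_width: 0.0592
```

```bash
python3 - <<'E'
from st import *
s,t=ctrl.camera("scene"),ctrl.camera("top")
def blue(c):
    h=cv2.cvtColor(c["frame"],cv2.COLOR_BGR2HSV); return ((h[:,:,0]>100)&(h[:,:,0]<130)&(h[:,:,1]>100))
G=o["ee_pos"]-.056*R0[:,2]; print("G",G.round(4))
from scipy.optimize import minimize
# fit held meter with blue parts: foot+body sides; cost: blue px must be inside silhouette of (foot,body,lid,stubs)
ms=[]
for c in(s,t):
    u=proj(c,[G])[0].astype(int); w=np.zeros((480,640),np.uint8); cv2.circle(w,(int(u[0]),int(u[1])),55,1,-1); ms.append(blue(c)&(w>0))
foot=box
def cost(p):
    Rm=meterR(p[3],False); k=0
    for c,m in zip((s,t),ms):
        f=sil(c,[foot/1000@Rm.T+p[:3]])
        full=sil(c,[q/1000@Rm.T+p[:3] for q in parts])
        k+=((1-full)*m).sum()*1.0+ 0.5*(f*(1-m)).sum()
    return k
yaw=1.4935-np.pi
x0=np.r_[G-[0,0,.031],yaw]
r=minimize(cost,x0,method='Nelder-Mead',options=dict(initial_simplex=x0+np.vstack([np.zeros(4),np.diag([.006,.006,.006,.1])]),xatol=1e-4,fatol=.5))
print(x0.round(4),cost(x0),r.x.round(4),r.fun)
E
```

```text
9.83 [-0.788  0.628  1.541  0.563  1.552 -0.892] [ 0.4626 -0.1803  0.0604] [-0.3  0.1 -4.7] [-0.94  0.08  0.02] 0.0592
[[0.997, -0.056, 0.053], [-0.077, -0.707, 0.703], [-0.002, -0.705, -0.709]]
G [ 0.4596 -0.2196  0.1001]
[ 0.4596 -0.2196  0.0691 -1.6481] 484.9294117647059 [ 0.4603 -0.2196  0.0698 -1.6104] 477.0627450980392
```

The image fit agrees with the prediction within 1 mm. About 13 mm remain, so I'll lower in small steps and watch the force.

>>> play_rows:
  steps:
    - [[0, 0.3, 0.3, 0, 0, 0, 0.4], [0, 0.5, 0.5, 0, 0, 0, 0.4], [0, 0.65, 0.65, 0, 0, 0, 0.4], [0, 0.75, 0.75, 0, 0, 0, 0.4], [0, 0.8, 0.8, 0, 0, 0, 0.4], [0, 0.8, 0.8, 0, 0, 0, 0.4]]

```text
time_s: 10.43
ee_pos: [0.4627, -0.1805, 0.0494]
eef_rot: [-2.359, 0.002, -0.078]
force: [0.0, 0.2, -4.9]
grip_width: 0.0592
```

>>> play_rows:
  steps:
    - [[0, 0.07, 0.07, 0, 0, 0, 0.4], [0, 0.14, 0.14, 0, 0, 0, 0.4], [0, 0.14, 0.14, 0, 0, 0, 0.4]]

```text
time_s: 10.68
ee_pos: [0.4629, -0.1809, 0.0488]
eef_rot: [-2.359, 0.0, -0.077]
force: [-4.3, -2.7, 9.8]
grip_width: 0.0591
```

Contact is felt: the vertical force went from -4.9 to +9.8 N. I'll relax slightly, then open slowly.

>>> play_rows:
  steps:
    - [[0, -0.05, -0.05, 0, 0, 0, 0.4], [0, -0.05, -0.05, 0, 0, 0, 0.4], [0, -0.05, -0.05, 0, 0, 0, 0.4]]
  force: 25

```text
time_s: 10.93
ee_pos: [0.4629, -0.1809, 0.0494]
eef_rot: [-2.359, 0.0, -0.078]
force: [0.7, 0.0, -5.5]
grip_width: 0.0594
```

>>> play_rows:
  steps:
    - [[0, 0, 0, 0, 0, 0, 0.64], [0, 0, 0, 0, 0, 0, 0.66], [0, 0, 0, 0, 0, 0, 0.7], [0, 0, 0, 0, 0, 0, 0.8], [0, 0, 0, 0, 0, 0, 0.9], [0, 0, 0, 0, 0, 0, 1], [0, 0, 0, 0, 0, 0, 1], [0, 0, 0, 0, 0, 0, 1]]

```text
time_s: 11.6
ee_pos: [0.4629, -0.1809, 0.0494]
eef_rot: [-2.359, 0.0, -0.077]
force: [0.3, -0.1, 0.6]
grip_width: 0.0936
```

```bash
python3 st.py
```

```text
11.6 [-0.789  0.645  1.543  0.564  1.535 -0.904] [ 0.4629 -0.1809  0.0494] [ 0.3 -0.1  0.6] [-0.31  0.11  0.  ] 0.0936
[[0.997, -0.055, 0.054], [-0.077, -0.707, 0.703], [-0.0, -0.705, -0.709]]
```

Released, with no load left on the tool. I'll back out along the tool axis.

>>> play_rows:
  steps:
    - [[0, 0, -0.7, 0, 0, 0, 1], [0, 0, -2, 0, 0, 0, 1], [0, 0, -4, 0, 0, 0, 1], [0, 0, -6.5, 0, 0, 0, 1], [0, 0, -9, 0, 0, 0, 1], [0, 0, -11.5, 0, 0, 0, 1], [0, 0, -14, 0, 0, 0, 1], [0, 0, -16, 0, 0, 0, 1], [0, 0, -16, 0, 0, 0, 1], [0, 0, -16, 0, 0, 0, 1]]

```text
time_s: 12.43
ee_pos: [0.4541, -0.2937, 0.1628]
eef_rot: [-2.36, -0.0, -0.078]
force: [-0.7, 0.8, 0.2]
grip_width: 0.0939
```

```bash
python3 - <<'E'
from st import *
s,t=ctrl.camera("scene"),ctrl.camera("top")
def msk(c,seed,rad):
    h=cv2.cvtColor(c["frame"],cv2.COLOR_BGR2HSV); w=np.zeros((480,640),np.uint8); cv2.circle(w,seed,rad,1,-1)
    return ((h[:,:,0]>100)&(h[:,:,0]<130)&(h[:,:,1]>100)&(w>0))
C=[.4599,-.22,.056]; ms=[msk(c,tuple(int(v) for v in proj(c,[C])[0]),50) for c in(s,t)]
def pts(x,y,w): 
    Rm=meterR(w,False); return [p/1000@Rm.T+[x,y,.056] for p in parts]
def cost(p):
    q=pts(*p); return sum(((1-sil(c,q))*m).sum()+.5*(sil(c,q[:1])*(1-m)).sum() for c,m in zip((s,t),ms))
x0=np.array([.4599,-.22,1.4935-np.pi])
r=minimize(cost,x0,method='Nelder-Mead',options=dict(initial_simplex=x0+np.vstack([np.zeros(3),np.diag([.006,.006,.1])]))); print("meter",r.x.round(4),r.fun,"pad .4595 -.2199")
for n,ss,ts,y in(("A",(292,325),(268,165),-1.17),("B",(248,222),(405,187),.27)):
    m=[mask(s,0,ss,48 if n=="A" else 40),mask(t,0,ts,48 if n=="A" else 40)]
    print(n,fit([s,t],m,lambda x,y,w:mpts(x,y,w,False),[*ray(t,*ts,.05),y])[0].round(4))
out=[]
for c in(s,t):
    im=c["frame"].copy(); u=proj(c,[C])[0].astype(int)
    for p in pts(*r.x): cv2.polylines(im,[cv2.convexHull(np.round(proj(c,p)).astype(np.int32))],True,(255,255,255),1)
    x0=min(max(u[0]-130,0),380); y0=min(max(u[1]-130,0),220); out.append(cv2.resize(im[y0:y0+260,x0:x0+260],(400,400)))
cv2.imwrite("pics/final.png",np.hstack(out))
E
```

```text
12.43 [-0.916  0.653  1.232  0.513  1.853 -0.847] [ 0.4541 -0.2937  0.1628] [-0.7  0.8  0.2] [-0.41  0.09 -0.02] 0.0939
[[0.997, -0.055, 0.055], [-0.078, -0.707, 0.702], [0.0, -0.705, -0.71]]
meter [ 0.46   -0.2191 -1.6426] 455.28431372549016 pad .4595 -.2199
A [ 0.7451  0.118  -1.1795]
B [ 0.7233 -0.1037  0.2863]
```

View pics/final.png

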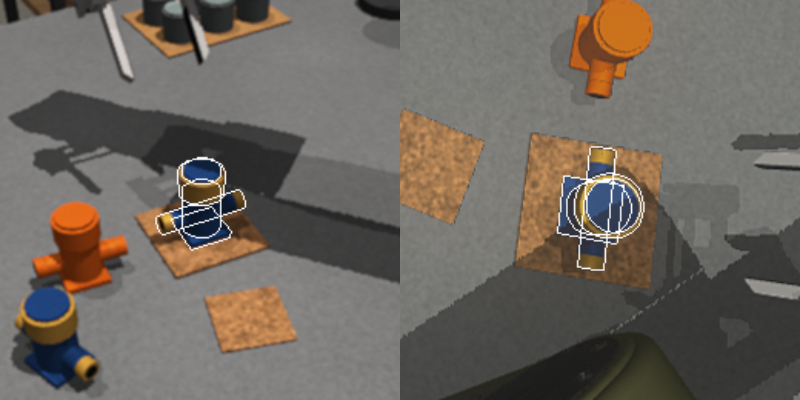

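The meter stands upright in the middle of the large pad, scene (202,205) and top (600,210). The gripper is well clear, and A, B and the orange meter have not moved.

```bash
python3 -c "
from station import ctrl
print(ctrl.hand_in())"
```

```text
the job is handed in; nothing more can be done
None
```

The fallen meter now stands upright in the middle of the larger cork pad, released, and I handed the job in at about 12.5 s of the 38 s allowed.

**How it was done:** I gripped the brass collar across the stub axis, lifted, and turned it 90° about that axis. I lowered it until the wrist felt contact (vertical force from -4.9 to +9.8 N), then opened and backed out.

**Last checks:**
- **Position:** the camera fit puts the meter at (0.460, -0.219), against a pad centre of (0.4595, -0.220), and aligned with the pad's sides.
- **Bystanders:** the two standing meters are within 1 mm of where they were first measured. The orange one looks unmoved, but I did not measure it.
- **Gripper:** it is open and clear of everything, with only about 1 N on the wrist sensor.

**What went wrong or disagreed:**
- **First grasp failed:** the fingers slipped off the lid end of the collar and pushed the meter about 4 mm along the bench, without lifting it.
- **TCP reading off:** the images showed the real fingertips about 37 mm behind the reported TCP along the tool axis. I corrected for this, and the second grasp held.
- **Yaw fit of the second standing meter:** its first fit was 90° off and was corrected later. Its position was right throughout.

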